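# Put the luthier's bench tools back in their fitted trays

### The arm

A 7-joint arm with a two-finger parallel gripper is mounted at the origin on the work surface. World frame = base frame: x ahead of the robot, y to its left, z up, the work surface at z = 0. Lengths are in m, angles in rad, forces in N, time in s.
With the tool pointing down it reaches from about 0.425 to 0.825 m from the base axis. Payload 3.6 kg.
Tool frame: the origin (TCP) lies on the centre line of the jaws, within the pads' length; the fingertips stand 22 mm ahead of it and the grasp point (between the pads) lies 3 mm ahead of it; z points along the fingers, y is the line along which they close (so a half turn about z gives the same grasp; the last joint's range is limited). The gripper opens to 93 mm and grips with 3 to 60 N. Pads are 15 mm wide; open, the fingers measure 128 mm over their backs; the gripper's body (75 mm by 188 mm) begins 65 mm behind the grasp point.
Start: joints at [-1.177, 0.615, -0.013, 1.423, 0.008, 1.103, -0.04], TCP at [0.265, 0.593, 0.204] pointing down, gripper open.
Joint ranges: [-3.12, 3.12], [-0.3, 2.06], [-1.34, 1.32], [0.26, 2.42], [-1.36, 4.5], [0.01, 1.98], [-2.84, 2.84]. Speed limits (rad/s): [2.79, 2.79, 3.14, 3.14, 3.14, 3.14, 3.14].

### API

Orientations are given as a unit quaternion [w, x, y, z].
In Python, from cell import r gives the robot as it stands.
- The arm moves only by the tool step_hand, called after "Call:" by a JSON object that holds its "fn" and its "kwargs", one argument or row to a line. Schema: {"type":"object","properties":{"offsets":{"type":"array","items":{"type":"array","items":{"type":"array","items":{"type":"number"},"minItems":6,"maxItems":6},"minItems":1,"maxItems":10},"minItems":1,"maxItems":1},"jaw":{"type":"number"},"clamp_n":{"type":"number"},"only":{"type":"string"},"quiet":{"type":"boolean"},"lines":{"type":"string"}},"required":["offsets"],"additionalProperties":false}. offsets is a list that holds a single list of rows (three levels of brackets), with 1 to 10 rows, each of 6 numbers: dx, dy, dz in shares of the most that a row can go, 1 being 62.5 mm, then a rotation vector rx, ry, rz in units of 0.05 rad; each row shifts and turns the commanded pose from where the row before left it, along the tool's axes as they then stand; what a row does not reach is not made up. A row lasts 1/8 s, in which the tool goes at most 0.0625 m and 0.188 rad, less where a joint would pass 70% of its speed; a pose out of reach is approached as far as the arm can. jaw is the finger opening in m, set as the call begins (left out keeps the last). The fingers move at their own pace and stop on an object; clamp_n is the grip in N (left out, the last holds). Time passes only in rows, so rows that do not move let the fingers close. The tool returns the time, the measured TCP pose, the force, the opening and the grip force at its end. only (a regular expression) keeps the lines of the reply that match it, lines (a string "A,B") keeps lines A to B, and quiet returns only ok. Input that does not fit is refused with a message, and nothing moves.
- r.observe(): the state, without advancing time (a new reading comes with each control period).
- r.get_image(name): name is "side" or "top"; returns the picture (480x640x3 uint8, red, green, blue); there is no depth.
- r.calibration(name): a dict with "fx", "fy", "cx", "cy" (pixels), "T" (4x4, takes a point from camera to world coordinates). Camera axes: x right, y down, z forward; pixel columns grow to the right and rows downward; lengths in m; the calibration is good to about 2 mm. A picture is of the moment at which its call begins. calibration takes no time and is no camera call.
- r.sign_off(): hands the job in; it is judged then, once.
The state is a dict: "t": time; "q": joint angles; "dq": joint speeds; "tau": joint torques, N m; "tcp_pos": TCP position; "orientation": TCP orientation; "ft_force": force on the tool from outside, world axes, zero at the start; "moment": the same for the moment, N m; "opening": finger opening in m; "grasp_force": force on a finger pad.
Only numpy, scipy, OpenCV 4.12 (cv2) and the standard library are available. Lean on these libraries where they do the work, as an engineer would, in place of code of your own. Each camera call takes 0.05 s, during which the arm holds its last target. There are 200 camera calls.

### The job

Put the four tools on the guitar maker's bench away: lay the block plane, the spokeshave, the try square and the cork sanding block each in the plywood drawer tray whose cut-out has its shape, right side up and flat on the felt floor. Set them down gently rather than dropping them, and leave the glue bottle and the guitar bridge where they are.

Things in the scene. Friction and masses are not known exactly. Their poses are not given: they have to be found in the camera images.
- plane: Block plane on its sole: dark cast body 150 mm long (y), 42 wide (x), round ends, silvery cap, brass knob at +y, up to 50 mm tall (-y end). Origin: centre of underside, z up. Grip its flat cheeks (x = +-21, y -45 to 45, 28 mm high) across x at the origin, fingertips about 12 mm above the underside. 0.55 kg.
- shave: Small spokeshave on its sole, 150 mm over its two round dark wooden handles (y). Bronze centre body 40 (x) x 50 (y) mm, 28 high, screw to 32; handles up to 18 mm thick, centred 10 mm up. Origin: centre of underside, z up. Grip the centre body across x at the origin, fingertips about 12 mm above the underside. 0.28 kg.
- square: L-shaped try square lying flat. Dark wood stock: x -49 to -25, y -45 to 45 mm, 20 thick, brass inner face. Thin steel blade from the stock's +y end to x = 49 (y 21 to 45; 9 to 11.5 mm up). Origin: centre of the 98 x 90 outline (in the empty angle), underside level, z up. Grip the stock across x near (-37, -5), fingertips about 9 mm above the underside. 0.13 kg.
- cork: Cork sanding block, plain brown, 58 (x) x 108 (y) x 38 mm high, on its broad face. Origin: centre of underside, z up. Grip across x at the origin, fingertips 12 mm or more above the underside. 0.08 kg.
- tray_plane: Fixed plywood tray, 128 (x) x 182 (y) x 13 mm, same outside as the others; cut-out 7 mm deep, grey felt floor 6 mm above the bench, 8 mm of room round the tool. Origin: centre of underside, z up. Cut-out: round-ended slot 58 (x) x 166 (y) mm, for the block plane. Home: tool's origin over this one, axes parallel, either way round.
- tray_shave: Fixed plywood tray, 128 (x) x 182 (y) x 13 mm, same outside as the others; cut-out 7 mm deep, grey felt floor 6 mm above the bench, 8 mm of room round the tool. Origin: centre of underside, z up. Cut-out: cross, 34 (x) x 166 (y) mm slot with a 56 (x) x 66 (y) middle, for the spokeshave. Home: tool's origin over this one, axes parallel, either way round.
- tray_square: Fixed plywood tray, 128 (x) x 182 (y) x 13 mm, same outside as the others; cut-out 7 mm deep, grey felt floor 6 mm above the bench, 8 mm of room round the tool. Origin: centre of underside, z up. Cut-out: L, stock slot x -57 to -17, y -53 to 53 mm, blade slot on to x = 57, y 13 to 53, for the try square. Home: tool's origin over this one, axes parallel, x the same way.
- tray_cork: Fixed plywood tray, 128 (x) x 182 (y) x 13 mm, same outside as the others; cut-out 7 mm deep, grey felt floor 6 mm above the bench, 8 mm of room round the tool. Origin: centre of underside, z up. Cut-out: rectangle 74 (x) x 124 (y) mm, for the sanding block. Home: tool's origin over this one, axes parallel, either way round.
- glue: Bystander: upright yellow glue bottle, 58 mm across, 165 mm tall, beyond the trays. Origin: centre of its underside.
- bridge: Bystander: finished dark guitar bridge, 28 by 150 by 10 mm, lying beyond the trays to the left (+y). Origin: centre of its underside.

How it is judged:
By the outcome, as a careful person would: the job done as asked, in the order asked, and still so for the second after the job is handed in, with the robot touching nothing.
It also fails if it takes over 102 s, if anything falls off the work surface, if the arm or the gripper's body presses on something with over 40 N, if the wrist force passes 120 N, or if a joint passes its speed limit or range.

## Working session

There is one attempt and no reset: what is moved stays moved. The work goes in short steps, Python scripts to look and compute and a tool call to move; the robot and the scene stay as the last step left them, time stands still between calls to the robot, and variables do not carry over. Pictures are saved under pics/ and viewed, at most 16 in all, crops included, and the job is handed in when it is done.

```bash
ls; mkdir -p pics; python3 - <<'E'
from cell import r
import cv2,numpy as np
for n in("top","side"):
    im=r.get_image(n); cv2.imwrite(f"pics/{n}0.png",im[:,:,::-1]); c=r.calibration(n); print(n,c["fx"],c["fy"],c["cx"],c["cy"]); print(np.round(c["T"],3))
s=r.observe(); print(s)
E
```

```text
cell.py
pics
top 550.5672014839313 550.5672014839313 312.0896224447849 240.86298628705632
[[-2.900e-02 -9.970e-01  6.700e-02  4.980e-01]
 [-1.000e+00  2.900e-02  3.000e-03 -1.000e-03]
 [-4.000e-03 -6.700e-02 -9.980e-01  1.376e+00]
 [ 0.000e+00  0.000e+00  0.000e+00  1.000e+00]]
side 527.3301808175416 527.3301808175416 317.1022823889223 227.31583226228315
[[ 0.88  -0.257  0.4    0.054]
 [-0.475 -0.487  0.733 -0.945]
 [ 0.006 -0.835 -0.551  0.75 ]
 [ 0.     0.     0.     1.   ]]
{'t': 0.1, 'q': array([-1.17647874,  0.61581236, -0.01262705,  1.42473931,  0.00810239,
        1.1034201 , -0.04037062]), 'dq': array([-9.94555803e-04, -1.01458040e-04, -2.65990843e-03, -4.05180711e-03,
        1.10908629e-05,  2.34535467e-04, -6.91349657e-05]), 'tau': array([ 1.48277526e-03, -4.60042727e+01,  2.10102182e-01, -1.66245067e+01,
       -6.12365571e-02,  1.69593369e-02,  1.00141881e-04]), 'tcp_pos': array([0.26520605, 0.59260721, 0.20280341]), 'orientation': array([-2.30735530e-04,  2.08808434e-01,  9.77955869e-01, -1.14143198e-03]), 'ft_force': array([-0.56343179, -0.67474696,  0.10546156]), 'moment': array([-0.00172814, -0.12456342,  0.00083343]), 'grasp_force': 0.0, 'opening': 0.09318469397628536}
```
View pics/top0.png

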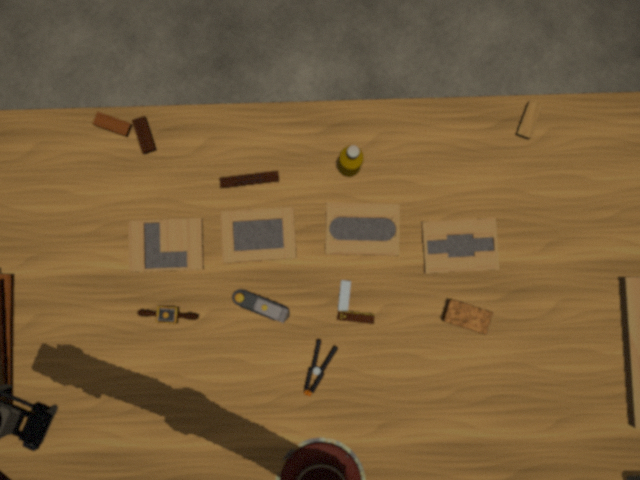

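View pics/side0.png

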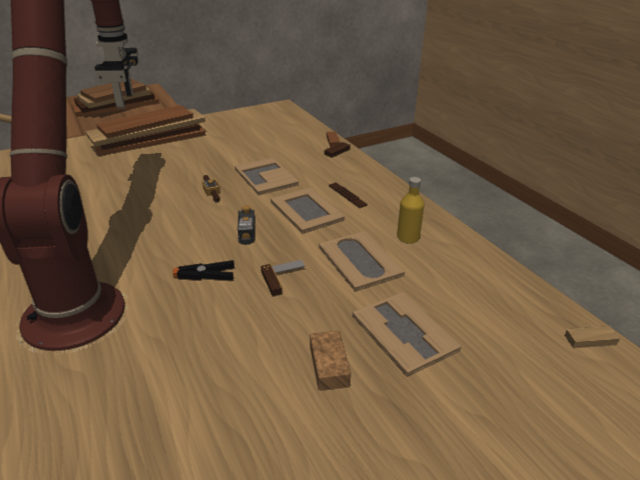

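The top view shows these positions (column, row):
- **Trays:** square (165,245), cork (258,235), plane (363,229), shave (460,246).
- **Tools:** shave (168,315), plane (260,305), square (350,302), cork block (468,316).
- **Bystanders:** the bridge is at (250,180) and the glue at (350,160). There is also a pair of pliers at (320,370).

The side view shows all of them too, with the trays running from (266,176) to (405,330).

```bash
cat > h.py <<'E'
import cv2,numpy as np
from cell import r
def ray(n,uv):
    c=r.calibration(n);T=np.array(c["T"]);d=np.array([(uv[0]-c["cx"])/c["fx"],(uv[1]-c["cy"])/c["fy"],1.])
    return T[:3,3],T[:3,:3]@d
def onz(n,uv,z):
    o,d=ray(n,uv);return o+d*(z-o[2])/d[2]
def tri(a,b):
    o1,d1=ray("top",a);o2,d2=ray("side",b)
    s=np.linalg.lstsq(np.c_[d1,-d2],o2-o1,rcond=None)[0]
    p,q=o1+s[0]*d1,o2+s[1]*d2
    return (p+q)/2,np.linalg.norm(p-q)
def masks(im):
    hsv=cv2.cvtColor(im,cv2.COLOR_RGB2HSV);h,s,v=cv2.split(hsv)
    felt=((s<70)&(v>50)&(v<150)).astype(np.uint8)*255
    return h,s,v,felt
def blobs(m,box,amin=60):
    k=np.zeros_like(m);x0,y0,x1,y1=box;k[y0:y1,x0:x1]=m[y0:y1,x0:x1]
    cs=cv2.findContours(k,cv2.RETR_EXTERNAL,cv2.CHAIN_APPROX_NONE)[0]
    return sorted([c for c in cs if cv2.contourArea(c)>amin],key=lambda c:cv2.boundingRect(c)[0])
E
python3 - <<'E'
from h import *
t=cv2.imread("pics/top0.png")[:,:,::-1].copy();s=cv2.imread("pics/side0.png")[:,:,::-1].copy()
for n,im,box in(("top",t,(120,195,510,280)),("side",s,(225,150,470,380))):
    h,sa,v,f=masks(im)
    for c in blobs(f,box):
        m=cv2.moments(c);print(n,cv2.contourArea(c),np.round([m["m10"]/m["m00"],m["m01"]/m["m00"]],1),np.round(cv2.minAreaRect(c)[1],1))
for p in[(180,300),(160,313),(168,315),(240,297),(260,305),(282,313),(345,295),(360,318),(470,316),(150,230)]: print(p,cv2.cvtColor(t,cv2.COLOR_RGB2HSV)[p[1],p[0]])
a=cv2.resize(t[195:340,120:510],None,fx=2,fy=2,interpolation=cv2.INTER_CUBIC)
cv2.imwrite("pics/topc.png",cv2.resize(t[265:345,130:510],None,fx=2.1,fy=2.1,interpolation=cv2.INTER_CUBIC)[:,:,::-1])
cv2.imwrite("pics/sidec.png",cv2.resize(s[160:395,195:465],None,fx=2.5,fy=2.5,interpolation=cv2.INTER_CUBIC)[:,:,::-1])
E
```

```text
top 890.5 [159.7 250.7] [43. 40.]
top 1255.5 [257.8 234.4] [27.8 48. ]
top 1214.0 [362.  228.6] [21. 64.]
top 907.0 [459.9 245.3] [21. 64.]
side 224.5 [245.9 221. ] [19. 16.]
side 231.0 [257.9 174. ] [15.6 33.5]
side 194.5 [288.2 266. ] [ 7.6 30.9]
side 517.5 [306.6 207.9] [38.  20.3]
side 807.5 [360.9 258.8] [52. 19.]
side 3711.0 [431.1 177. ] [131.2  46.2]
side 1034.5 [405.9 330.6] [74.2 21.2]
(180, 300) [ 18 148 119]
(160, 313) [19 48 58]
(168, 315) [ 20 166 103]
(240, 297) [ 23 187 149]
(260, 305) [ 17  41 123]
(282, 313) [ 16  32 103]
(345, 295) [ 50  10 154]
(360, 318) [ 11 205  66]
(470, 316) [ 15 164 129]
(150, 230) [10 34 90]
```

View pics/topc.png

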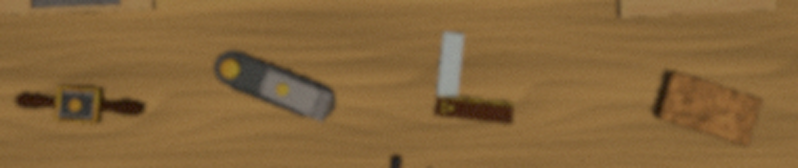

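View pics/sidec.png

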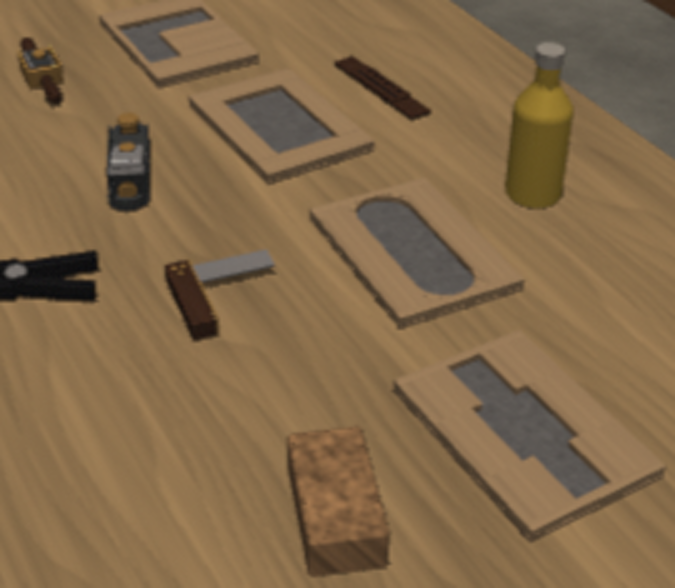

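The crops confirm the directions:
- **Try square:** the blade points to world +x at the +y end, the same way as its tray's L.
- **Plane:** the knob is at the left, +y end.
- **Cork block:** it is tilted, and its dark side face shows on the left at (445,309).

Next I segment the tools.

```bash
cat > seg.py <<'E'
from h import *
t=cv2.imread("pics/top0.png")[:,:,::-1].copy();s=cv2.imread("pics/side0.png")[:,:,::-1].copy()
B={"top":dict(shave=(130,298,206,332),plane=(224,280,298,328),square=(330,274,382,330),cork=(436,292,500,340)),
   "side":dict(shave=(198,170,224,206),plane=(234,202,260,248),square=(255,255,310,300),cork=(305,325,357,395))}
for n,im in(("top",t),("side",s)):
    big=cv2.resize(im,None,fx=4,fy=4,interpolation=cv2.INTER_CUBIC)
    out=[]
    for k,(x0,y0,x1,y1) in B[n].items():
        c=big[4*y0:4*y1,4*x0:4*x1];lab=cv2.cvtColor(c,cv2.COLOR_RGB2LAB).astype(float)
        e=np.concatenate([lab[:8].reshape(-1,3),lab[-8:].reshape(-1,3)]);med=np.median(e,0)
        d=np.sqrt(((lab-med)**2*[.5,2,2]).sum(2));m=(d>(11 if k=="cork" else 28)).astype(np.uint8)
        m=cv2.morphologyEx(m,cv2.MORPH_OPEN,np.ones((5,5)))
        m=cv2.morphologyEx(m,cv2.MORPH_CLOSE,np.ones((9,9)))
        C=max(cv2.findContours(m,cv2.RETR_EXTERNAL,cv2.CHAIN_APPROX_NONE)[0],key=cv2.contourArea)
        R=cv2.minAreaRect(C);bp=(cv2.boxPoints(R)+.5)/4-.5+[x0,y0]
        print(n,k,np.round(bp,1).tolist())
        c=c.copy();cv2.drawContours(c,[C],-1,(255,0,0),1);out.append(c)
    H=max(o.shape[0] for o in out)
    P=np.hstack([cv2.copyMakeBorder(o,0,H-o.shape[0],0,8,cv2.BORDER_CONSTANT) for o in out])
    f=min(800/P.shape[1],1);cv2.imwrite(f"pics/seg_{n}.png",cv2.resize(P,None,fx=f,fy=f)[:,:,::-1])
    print(f)
# trays
for n,im in(("top",t),("side",s)):
    f=masks(im)[3];
    cs=[c for c in blobs(f,(120,195,510,280) if n=="top" else (225,150,470,380),200)]
    if n=="top":
        for c in cs:
            R=cv2.minAreaRect(c);q=cv2.boxPoints(R);w=[onz("top",p,.0095) for p in q];o=onz("top",R[0],.0095)
            L=sorted([(np.linalg.norm(w[i]-w[i-1]),i) for i in range(4)]);i=L[-1][1];d=w[i]-w[i-1]
            print("tray",np.round(o[:2],4),"longdir",np.round(np.degrees(np.arctan2(d[1],d[0])),1),[round(l[0],3) for l in L])
a={"cork":((257.8,234.4),(306.6,207.9)),"plane":((362,228.6),(360.9,258.8)),"shave":((459.9,245.3),(405.9,330.6)),"square":((159.7,250.7),(257.9,174))}
for k,v in a.items(): print("felt",k,np.round(tri(*v)[0],4),tri(*v)[1])
E
python3 seg.py
```

```text
top shave [[158.0, 320.7], [158.7, 308.2], [173.8, 309.1], [173.1, 321.6]]
top plane [[229.1, 302.4], [235.8, 285.2], [291.9, 307.2], [285.2, 324.4]]
top square [[336.2, 320.0], [340.1, 279.4], [377.1, 283.0], [373.2, 323.6]]
top cork [[437.6, 320.3], [445.6, 295.7], [479.4, 306.6], [471.5, 331.2]]
0.7299270072992701
side shave [[196.2, 180.6], [208.3, 171.6], [226.3, 195.7], [214.3, 204.7]]
side plane [[237.1, 208.4], [254.9, 208.4], [254.9, 244.4], [237.1, 244.4]]
side square [[259.9, 264.8], [302.8, 260.0], [306.4, 292.3], [263.5, 297.1]]
side cork [[306.0, 334.5], [341.8, 327.2], [353.7, 386.2], [317.9, 393.4]]
1
tray [0.5882 0.3692] longdir -0.5 [np.float64(0.099), np.float64(0.1), np.float64(0.107), np.float64(0.107)]
tray [0.6089 0.1375] longdir -88.2 [np.float64(0.069), np.float64(0.069), np.float64(0.119), np.float64(0.12)]
tray [ 0.6163 -0.1222] longdir -91.7 [np.float64(0.052), np.float64(0.053), np.float64(0.159), np.float64(0.16)]
tray [ 0.5669 -0.3639] longdir -91.7 [np.float64(0.052), np.float64(0.052), np.float64(0.159), np.float64(0.159)]
felt cork [0.6104 0.137  0.0095] 0.0027576001862484345
felt plane [ 0.618  -0.1234  0.0077] 0.004017178199787391
felt shave [ 0.5693 -0.3652  0.0084] 0.0044153522208835345
felt square [0.5751 0.3837 0.0064] 0.001368734432163515
```

View pics/seg_top.png

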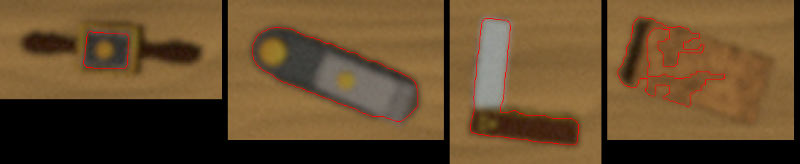

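View pics/seg_side.png

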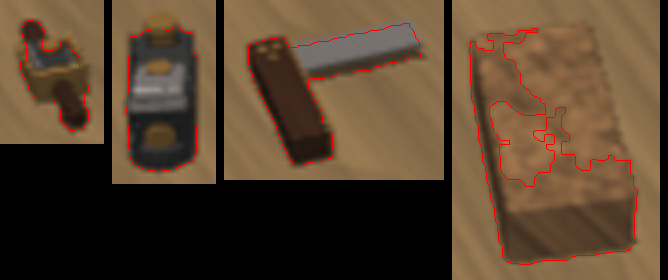

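The shave, plane and square outlines are usable. The cork contour is broken, so I'll read its top-face corners by eye and triangulate them.

```bash
python3 - <<'E'
from h import *
A=np.array
def dirr(a,b): d=b-a;return np.degrees(np.arctan2(d[1],d[0]))
cork=[((486.2,334.5),(318.25,377.5)),((493.3,311.7),(350.75,372.5)),((444.3,321.2),(310,335.75)),((450,298.8),(340,331.3))]
P=A([tri(a,b)[0] for a,b in cork]);print("cork tri",np.round(P,4).tolist(),np.round(P.mean(0),4))
Q=A([onz("top",a,.038) for a,b in cork]);print("cork top",np.round(Q.mean(0),4),"yaws",dirr(Q[0],Q[2]),dirr(Q[1],Q[3]),"x",dirr(Q[0],Q[1]),dirr(Q[2],Q[3]),[np.linalg.norm(Q[0]-Q[2]),np.linalg.norm(Q[0]-Q[1])])
p=lambda x,y,ox,X,Y:((x-ox)/2.92+X,y/2.92+Y)
sc=p(106,49,0,130,298);l=p(22,42,0,130,298);rr=p(201,53,0,130,298)
print("shave screw",np.round(tri(sc,(210.5,183))[0],4),onz("top",sc,.032),"mid",(onz("top",l,.011)+onz("top",rr,.011))/2,"yaw",dirr(onz("top",rr,.011),onz("top",l,.011)))
print("tips z",tri(l,(205.5,177))[0],tri(rr,(217,200.5))[0])
c=A([[229.1,302.4],[235.8,285.2],[291.9,307.2],[285.2,324.4]]);w=A([onz("top",x,.014) for x in c])
print("plane",w.mean(0),dirr(w[2],w[1]),dirr(w[3],w[0]))
print("knob",tri((239.1,298.2),(246,207.5)),"capdot",tri((264.4,307.4),(246,219)))
k=onz("top",(239.1,298.2),.04)
q=[p(x,y,449,330,274) for x,y in[(472,110),(580,119),(578,144),(470,135)]];w=A([onz("top",x,.012) for x in q])
print("stock",w.mean(0),dirr(w[1],w[0]),dirr(w[2],w[3]),np.linalg.norm(w[0]-w[1]))
sq=[(250,45),(298,42),(333,130),(293,163)]
print("stock end top tri",tri(p(472,110,449,330,274),((285-224)/4+255,48/4+255)),tri(p(580,119,449,330,274),((331-224)/4+255,132/4+255)))
o=r.observe();print(o["t"])
E
```

```text
cork tri [[0.35, -0.4096, 0.0378], [0.4039, -0.4285, 0.0404], [0.3849, -0.3116, 0.0338], [0.4393, -0.3282, 0.0345]] [ 0.3945 -0.3695  0.0366]
cork top [ 0.3935 -0.3686  0.038 ] yaws 70.78146197668498 71.75026551407284 x -20.15680324314493 -16.866555644130052 [np.float64(0.10505760075167671), np.float64(0.057465464941715796)]
shave screw [0.419  0.3631 0.0252] [0.41809    0.36181686 0.032     ] mid [0.41797281 0.36285277 0.011     ] yaw 84.88253462412689
tips z [0.42654959 0.4388479  0.00713237] [0.41135797 0.2876213  0.0087671 ]
plane [0.43488253 0.13446045 0.014     ] 67.08432844876764 67.13822551128051
knob (array([0.45485774, 0.18377651, 0.02972162]), np.float64(0.003993376383459776)) capdot (array([0.43084078, 0.12225703, 0.03573987]), np.float64(0.0033444930946822525))
stock [ 0.39698274 -0.09965904  0.012     ] 83.63097987851727 83.63977903191558 0.09124444612353831
stock end top tri (array([ 0.4149751 , -0.05666026,  0.01153114]), np.float64(0.005544975785364661)) (array([ 0.40398845, -0.14585611,  0.01985858]), np.float64(0.002399747884493203))
0.1
```

```bash
cat > go.py <<'E'
import sys,numpy as np
from scipy.spatial.transform import Rotation as R
from cell import r
o=r.observe();w,x,y,z=o["orientation"];M=R.from_quat([x,y,z,w]).as_matrix()
t=np.array([float(v) for v in sys.argv[1:4]]);a=np.radians(float(sys.argv[4]))
Y=np.array([np.cos(a),np.sin(a),0]);Z=np.array([0,0,-1.])
if Y@M[:,1]<0: Y=-Y
G=np.c_[np.cross(Y,Z),Y,Z]
print("t",o["t"],"pos",np.round(o["tcp_pos"],4),"a",round(np.degrees(np.arctan2(M[1,1],M[0,1])),2),"tilt",np.round(M[:2,2],3),"q",np.round(o["q"],2),"F",np.round(o["ft_force"],1),"open",round(o["opening"],4))
print("rotvec now",np.round(R.from_matrix(M.T@G).as_rotvec(),3))
d=t-o["tcp_pos"]
print("shift in current axes",np.round(M.T@d,4),"| in goal axes",np.round(G.T@d,4))
E
python3 - <<'E'
from h import *
t=cv2.imread("pics/top0.png")[:,:,::-1].copy()
print("bottle base",onz("top",(350,168),0),"cap",onz("top",(353,152),.165),onz("side",(410,238),0))
big=cv2.resize(t,None,fx=4,fy=4,interpolation=cv2.INTER_CUBIC)
f=masks(big)[3]
for c in blobs(f,(480,780,2040,1120),3000):
    R=cv2.minAreaRect(c);q=[onz("top",(p+.5)/4-.5,.0095) for p in cv2.boxPoints(R)]
    o=np.mean(q,0);d=q[1]-q[0];e=q[2]-q[1]
    print(np.round(o,4),[round((np.degrees(np.arctan2(v[1],v[0]))+45)%90-45,2) for v in(d,e)],np.linalg.norm(d),np.linalg.norm(e))
E
python3 go.py .435 .1345 .15 -22.9
```

```text
bottle base [ 0.77133929 -0.09810874  0.        ] cap [ 0.77436767 -0.09429263  0.165     ] [ 0.78147723 -0.09953878  0.        ]
[0.5899 0.3692 0.0095] [np.float64(-0.12), np.float64(0.78)] 0.10178163941307058 0.10998954294609667
[0.6092 0.1375 0.0095] [np.float64(2.19), np.float64(2.39)] 0.12066517511609494 0.07030283196960964
[ 0.6162 -0.1225  0.0095] [np.float64(-2.94), np.float64(-2.86)] 0.05408228236276096 0.16207585304118186
[ 0.5677 -0.364   0.0095] [np.float64(1.57), np.float64(0.32)] 0.16177477072909735 0.051858823907410555
t 0.1 pos [0.2652 0.5926 0.2028] a 65.89 tilt [-0.001 -0.002] q [-1.18  0.62 -0.01  1.42  0.01  1.1  -0.04] F [-0.6 -0.7  0.1] open 0.0932
rotvec now [-0.002  0.002  1.55 ]
shift in current axes [-0.3421 -0.3487  0.0536] | in goal axes [-0.3559  0.3347  0.0528]
```

The manual's scale: shifts go in shares of 62.5 mm and turns go in units of 0.05 rad. Converting my numbers, -0.0435 m is -0.696, -0.043 m is -0.688.

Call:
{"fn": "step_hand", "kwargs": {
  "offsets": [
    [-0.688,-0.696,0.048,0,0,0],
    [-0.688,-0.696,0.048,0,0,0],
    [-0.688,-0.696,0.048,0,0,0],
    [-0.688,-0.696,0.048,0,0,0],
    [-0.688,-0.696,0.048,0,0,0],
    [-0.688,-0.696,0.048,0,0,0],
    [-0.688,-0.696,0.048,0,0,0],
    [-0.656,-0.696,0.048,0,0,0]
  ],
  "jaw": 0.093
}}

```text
refused: offsets: the value is too long (schema: maxItems 1). Nothing was moved.
```

Nothing moved. I misread the format; it is a list holding one list of rows, three levels of brackets. Resending.

Call:
{"fn": "step_hand", "kwargs": {
  "offsets": [
    [[-0.688,-0.696,0.048,0,0,0],[-0.688,-0.696,0.048,0,0,0],[-0.688,-0.696,0.048,0,0,0],[-0.688,-0.696,0.048,0,0,0],[-0.688,-0.696,0.048,0,0,0],[-0.688,-0.696,0.048,0,0,0],[-0.688,-0.696,0.048,0,0,0],[-0.656,-0.696,0.048,0,0,0]]
  ],
  "jaw": 0.093
}}

```text
t: 1.1
tcp_pos: [0.4359, 0.134, 0.1797]
orientation: [0.0, 0.209, 0.978, -0.0]
ft_force: [0.9, -0.2, 0.4]
opening: 0.0931
grasp_force: 0.0
```

Call:
{"fn": "step_hand", "kwargs": {
  "offsets": [
    [[0,0,0,0,0,3.44],[0,0,0,0,0,3.44],[0,0,0,0,0,3.44],[0,0,0,0,0,3.44],[0,0,0,0,0,3.44],[0,0,0,0,0,3.44],[0,0,0,0,0,3.44],[0,0,0,0,0,3.44],[0,0,0,0,0,3.44],[0,0,0,0,0,0]]
  ]
}}

```text
t: 2.35
tcp_pos: [0.4352, 0.136, 0.1796]
orientation: [0.0, 0.832, 0.554, -0.0]
ft_force: [0.3, 0.6, 0.1]
opening: 0.0931
grasp_force: 0.0
```

```bash
python3 go.py .435 .1345 .10 -22.9
python3 - <<'E'
from h import *
t=cv2.imread("pics/top0.png")[:,:,::-1].copy()
big=cv2.resize(t,None,fx=4,fy=4,interpolation=cv2.INTER_CUBIC)
f=masks(big)[3];ang=lambda v:round((np.degrees(np.arctan2(v[1],v[0]))+45)%90-45,2)
W=lambda p:onz("top",(np.array(p,float)+.5)/4-.5,.0095)
for i,c in enumerate(blobs(f,(480,780,2040,1120),3000)):
    m=np.zeros_like(f);cv2.drawContours(m,[c],-1,255,-1);M=cv2.moments(m,True)
    th=.5*np.arctan2(2*M["mu11"],M["mu20"]-M["mu02"]);ce=np.array([M["m10"],M["m01"]])/M["m00"]
    print("pca",np.round(W(ce),4),ang(W(ce+100*np.array([np.cos(th),np.sin(th)]))-W(ce)))
    if i==0:
        P=cv2.approxPolyDP(c,8,True)[:,0];w=np.array([W(p) for p in P])
        for j in range(len(w)): print(np.round(w[j],4),ang(w[j]-w[j-1]),round(np.linalg.norm(w[j]-w[j-1]),3))
E
```

```text
t 2.35 pos [0.4352 0.136  0.1796] a -22.67 tilt [-0.001 -0.001] q [-0.68  0.37  0.45  2.   -0.22  0.81 -0.5 ] F [0.3 0.6 0.1] open 0.0931
rotvec now [-0.     0.001  0.004]
shift in current axes [-0.0014  0.0005  0.0796] | in goal axes [-0.0015  0.0004  0.0796]
pca [0.5758 0.3824 0.0095] 39.96
[0.6437 0.4183 0.0095] -0.55 0.032
[0.537  0.4179 0.0095] 0.18 0.107
[0.5373 0.3191 0.0095] 0.14 0.099
[0.5708 0.3199 0.0095] 1.35 0.034
[0.5739 0.384  0.0095] -2.77 0.064
[0.6434 0.3864 0.0095] 1.99 0.069
pca [0.6091 0.1376 0.0095] 2.0
pca [ 0.6162 -0.1223  0.0095] -2.89
pca [ 0.5676 -0.3641  0.0095] 1.27
```

To row units: -0.0015 m is -0.024, 0.05 m is 0.8, 0.004 rad is 0.08.

Call:
{"fn": "step_hand", "kwargs": {
  "offsets": [
    [[-0.024,0.008,0.8,0,0,0.08],[0,0,0.8,0,0,0],[0,0,0.48,0,0,0],[0,0,0.192,0,0,0],[0,0,0,0,0,0]]
  ]
}}

```text
t: 2.98
tcp_pos: [0.4354, 0.1342, 0.0377]
orientation: [-0.0, 0.834, 0.552, -0.0]
ft_force: [0.9, -0.2, 0.2]
opening: 0.0926
grasp_force: 0.0
```

```bash
python3 go.py .435 .1345 .034 -22.9
```

```text
t 2.975 pos [0.4354 0.1342 0.0377] a -22.98 tilt [-0.001 -0.   ] q [-0.54  0.61  0.29  2.15 -0.4   0.44 -0.34] F [ 0.9 -0.2  0.2] open 0.0926
rotvec now [-0.001  0.    -0.001]
shift in current axes [ 0.0001 -0.0005  0.0037] | in goal axes [ 0.0001 -0.0005  0.0037]
```

To row units: 0.0035 m is 0.056.

Call:
{"fn": "step_hand", "kwargs": {
  "offsets": [
    [[0,0,0.056,0,0,0],[0,0,0,0,0,0],[0,0,0,0,0,0],[0,0,0,0,0,0],[0,0,0,0,0,0],[0,0,0,0,0,0]]
  ],
  "jaw": 0.03,
  "clamp_n": 40
}}

```text
t: 3.72
tcp_pos: [0.4354, 0.1344, 0.0344]
orientation: [0.0, 0.834, 0.552, -0.0]
ft_force: [0.0, -0.3, 0.5]
opening: 0.0376
grasp_force: 0.0
```

Call:
{"fn": "step_hand", "kwargs": {
  "offsets": [
    [[0,0,-0.16,0,0,0],[0,0,-0.48,0,0,0],[0,0,-0.64,0,0,0],[0,0,0,0,0,0]]
  ]
}}

```text
t: 4.22
tcp_pos: [0.4375, 0.1349, 0.1172]
orientation: [0.001, 0.834, 0.552, 0.003]
ft_force: [-0.6, -0.6, -0.2]
opening: 0.0301
grasp_force: 0.0
```

```bash
python3 go.py .6162 -.1224 .10 -2.9
```

```text
t 4.225 pos [0.4375 0.1349 0.1172] a -23.03 tilt [0.006 0.002] q [-0.63  0.47  0.41  2.08 -0.31  0.64 -0.42] F [-0.6 -0.6 -0.2] open 0.0301
rotvec now [ 0.006 -0.004 -0.351]
shift in current axes [-0.167   0.265   0.0177] | in goal axes [-0.2479  0.1915  0.0172]
```

```bash
python3 - <<'E'
from h import *
s=r.get_image("side");t=r.get_image("top")
a=cv2.resize(s[150:320,160:330],(400,400),interpolation=cv2.INTER_CUBIC);b=cv2.resize(t[260:380,200:320],(400,400),interpolation=cv2.INTER_CUBIC)
cv2.imwrite("pics/p1.png",np.hstack([a,b])[:,:,::-1])
E
```

```text
(no output)
```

View pics/p1.png

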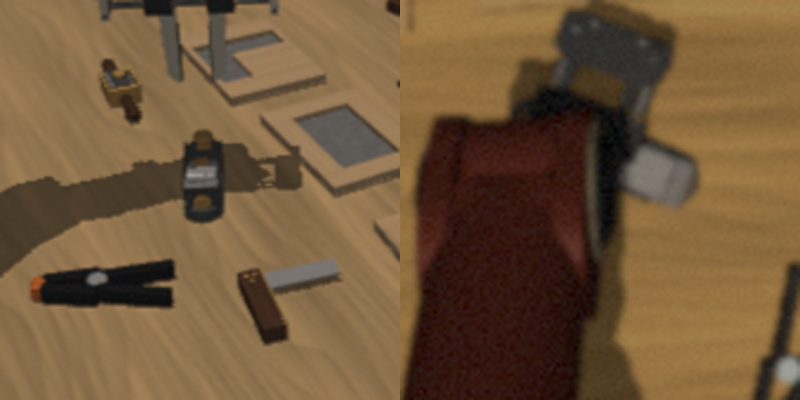

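```bash
cat >> h.py <<'E'
def proj(n,p):
    c=r.calibration(n);T=np.array(c["T"]);q=T[:3,:3].T@(np.array(p)-T[:3,3]);return np.round([c["fx"]*q[0]/q[2]+c["cx"],c["fy"]*q[1]/q[2]+c["cy"]],1)
E
python3 - <<'E'
from h import *
p=[.4375,.1349,.095]
print(proj("side",p),proj("top",p),"plane:",[proj("side",[.435,.1345,z]) for z in(0,.03)],[proj("top",[.435,.1345,z]) for z in(0,.03)])
print(r.observe()["tcp_pos"],r.observe()["opening"])
E
```

```text
[244.3 195.7] [256.8 305.4] plane: [array([246., 228.]), array([245.2, 218.2])] [array([261. , 304.4]), array([259.8, 305.1])]
[0.43518746 0.13456944 0.11465023] 0.03027288341724722
```

The side panel shows the plane untouched. The fingertips are near side pixel (245,184), but the readings put them at (244,196). I'll check that discrepancy against the first pictures.

```bash
python3 - <<'E'
from h import *
a=[.265,.593]
for z in(.181,.2028,.25): print(z,proj("side",a+[z]),proj("top",a+[z]))
s=cv2.imread("pics/side0.png");t=cv2.imread("pics/top0.png");s2=r.get_image("side")[:,:,::-1]
f=lambda i:cv2.resize(i,(400,400),interpolation=cv2.INTER_CUBIC)
cv2.imwrite("pics/p2.png",np.hstack([f(s[30:130,70:170]),f(s2[110:210,200:300])]))
E
```

```text
0.181 [127.2 113.6] [ 40.5 394.6]
0.2028 [125.7 106.3] [ 35.3 396.8]
0.25 [122.5  90.2] [ 23.5 401.8]
```

View pics/p2.png

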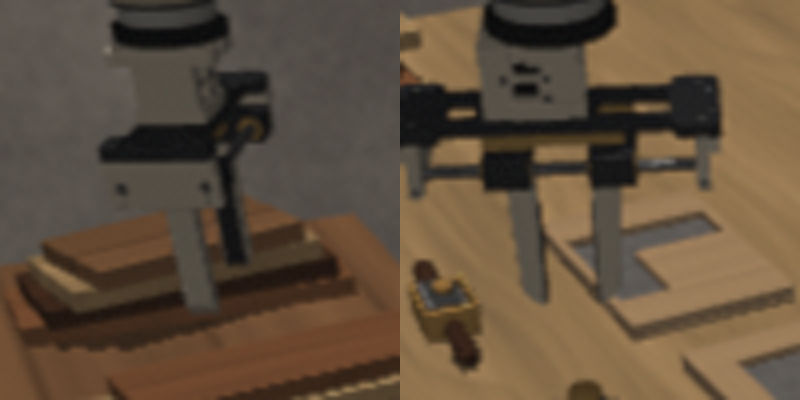

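In both pictures the fingertips sit about 12 px above where the reading puts them. That means the gripper is about 33 mm higher than read, or displaced along the side camera's ray. I'll open, go down to the earlier height and look.

Call:
{"fn": "step_hand", "kwargs": {
  "offsets": [
    [[0,0,0,0,0,0],[0,0,0,0,0,0],[0,0,0,0,0,0],[0,0,0,0,0,0],[0,0,0,0,0,0],[0,0,0.64,0,0,0],[0,0,0.64,0,0,0],[0,0,0,0,0,0],[0,0,0,0,0,0]]
  ],
  "jaw": 0.093
}}

```text
t: 5.5
tcp_pos: [0.4362, 0.1344, 0.0352]
orientation: [0.0, 0.834, 0.552, 0.001]
ft_force: [-0.4, -1.5, 0.2]
opening: 0.0929
grasp_force: 0.0
```

```bash
python3 go.py .435 .1345 .034 -22.9
python3 - <<'E'
from h import *
s=r.get_image("side");t=r.get_image("top")
f=lambda i:cv2.resize(i,(400,400),interpolation=cv2.INTER_CUBIC)
cv2.imwrite("pics/p3.png",np.hstack([f(s[150:250,200:300]),f(t[250:350,210:310])])[:,:,::-1])
E
```

```text
t 5.5 pos [0.4362 0.1344 0.0352] a -23.05 tilt [0.001 0.   ] q [-0.55  0.61  0.29  2.15 -0.41  0.43 -0.33] F [-0.4 -1.5  0.2] open 0.0929
rotvec now [ 0.001 -0.001 -0.003]
shift in current axes [-0.0003 -0.0011  0.0012] | in goal axes [-0.0003 -0.0011  0.0012]
```

View pics/p3.png

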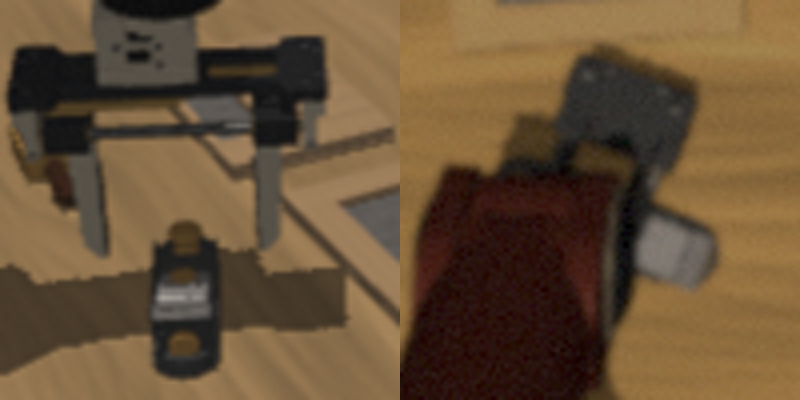

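```bash
python3 - <<'E'
from h import *
u=np.array([.391,.92,0]);v=np.array([.92,-.391,0]);o=r.observe()["tcp_pos"]
for z in(.11,.14,.17):
    d=onz("top",(268.7,278.7),z)-o; print(z,d@u,d@v)
print(tri((268.7-4,278.7+4),(200+300/4,150+75/4)))
E
```

```text
0.11 -0.0034285287154084652 0.06846768724232899
0.14 -0.005727191155410826 0.06943377364745806
0.17 -0.008025853595413163 0.07039986005258712
(array([0.49893738, 0.10449231, 0.16884355]), np.float64(0.020174924323628447))
```

The top view shows the gripper centred across the plane, so the offset is vertical. The tips are about 35 mm higher than read. I'll lower in steps and watch the force.

Call:
{"fn": "step_hand", "kwargs": {
  "offsets": [
    [[0,-0.016,0.192,0,0,0],[0,0,0.192,0,0,0],[0,0,0,0,0,0],[0,0,0,0,0,0]]
  ]
}}

```text
t: 6.1
tcp_pos: [0.4344, 0.1346, 0.0102]
orientation: [-0.0, 0.834, 0.552, -0.0]
ft_force: [-0.0, -1.0, 0.2]
opening: 0.093
grasp_force: 0.0
```

Call:
{"fn": "step_hand", "kwargs": {
  "offsets": [
    [[0,0,0.064,0,0,0],[0,0,0.064,0,0,0],[0,0,0,0,0,0],[0,0,0,0,0,0]]
  ]
}}

```text
t: 6.6
tcp_pos: [0.4345, 0.1347, 0.0023]
orientation: [-0.0, 0.834, 0.552, -0.0]
ft_force: [0.3, 0.0, -0.1]
opening: 0.093
grasp_force: 0.0
```

```bash
python3 - <<'E'
from h import *
s=r.get_image("side")
cv2.imwrite("pics/p4.png",cv2.resize(s[150:250,200:300],(600,600),interpolation=cv2.INTER_CUBIC)[:,:,::-1])
E
```

```text
(no output)
```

View pics/p4.png

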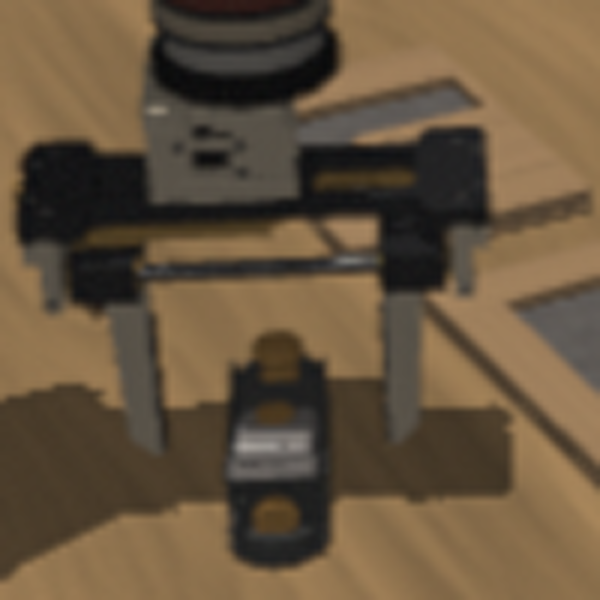

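The tips are now at (225,225) and (267,223), about 12 mm above the bench. True height is therefore the reading plus about 32 mm. I'll grip.

Call:
{"fn": "step_hand", "kwargs": {
  "offsets": [
    [[0,0,0,0,0,0],[0,0,0,0,0,0],[0,0,0,0,0,0],[0,0,0,0,0,0],[0,0,0,0,0,0],[0,0,0,0,0,0],[0,0,0,0,0,0]]
  ],
  "jaw": 0.03,
  "clamp_n": 40
}}

```text
t: 7.52
tcp_pos: [0.4348, 0.1347, 0.0024]
orientation: [0.0, 0.834, 0.552, 0.0]
ft_force: [0.2, -0.8, -0.7]
opening: 0.0418
grasp_force: 40.0
```

Call:
{"fn": "step_hand", "kwargs": {
  "offsets": [
    [[0,0,-0.16,0,0,0],[0,0,-0.48,0,0,0],[0,0,-0.64,0,0,0],[0,0,0,0,0,0]]
  ]
}}

```text
t: 8.02
tcp_pos: [0.4359, 0.1353, 0.0845]
orientation: [0.001, 0.834, 0.552, 0.003]
ft_force: [-0.3, 0.5, -4.1]
opening: 0.0415
grasp_force: 40.0
```

```bash
python3 go.py .6162 -.1224 .07 -2.9
```

```text
t 8.025 pos [0.4359 0.1353 0.0845] a -23.01 tilt [0.005 0.002] q [-0.61  0.53  0.38  2.11 -0.36  0.56 -0.37] F [-0.3  0.5 -4.1] open 0.0415
rotvec now [ 0.004 -0.003 -0.351]
shift in current axes [-0.1667  0.2667  0.0149] | in goal axes [-0.2483  0.1932  0.0145]
```

To row units: -0.0278 m is -0.4448, 0.0444 m is 0.7104, -0.175 rad is -3.5.

Call:
{"fn": "step_hand", "kwargs": {
  "offsets": [
    [[-0.4432,0.7104,0,0,0,0],[-0.4448,0.7104,0,0,0,0],[-0.4448,0.7104,0,0,0,0],[-0.4448,0.7104,0,0,0,0],[-0.4448,0.7104,0,0,0,0],[-0.4448,0.7104,0,0,0,0],[0,0,0,0,0,-3.5],[0,0,0,0,0,-3.52],[0,0,0,0,0,0],[0,0,0,0,0,0]]
  ]
}}

```text
t: 9.28
tcp_pos: [0.6135, -0.1225, 0.0812]
orientation: [-0.001, 0.726, 0.688, -0.001]
ft_force: [-0.4, -0.4, -4.5]
opening: 0.0414
grasp_force: 40.0
```

```bash
python3 go.py .6162 -.1224 .01 -2.9
```

```text
t 9.275 pos [ 0.6135 -0.1225  0.0812] a -3.06 tilt [-0.002  0.001] q [ 0.02  0.72  0.25  1.63 -0.22  0.82  0.3 ] F [-0.4 -0.4 -4.5] open 0.0414
rotvec now [-0.002 -0.001 -0.003]
shift in current axes [0.0002 0.0029 0.0712] | in goal axes [0.0002 0.0027 0.0712]
```

To row units: 0.04 m is 0.64, 0.018 m is 0.288.

Call:
{"fn": "step_hand", "kwargs": {
  "offsets": [
    [[0,0.0432,0.64,0,0,0],[0,0,0.288,0,0,0],[0,0,0,0,0,0],[0,0,0,0,0,0]]
  ]
}}

```text
t: 9.78
tcp_pos: [0.618, -0.1233, 0.0253]
orientation: [0.001, 0.725, 0.689, 0.0]
ft_force: [-0.2, 0.7, -3.3]
opening: 0.0416
grasp_force: 40.0
```

```bash
python3 go.py .6162 -.1224 .0084 -2.9;  python3 - <<'E'
from h import *
s=r.get_image("side")
cv2.imwrite("pics/p5.png",cv2.resize(s[180:320,290:430],(600,600),interpolation=cv2.INTER_CUBIC)[:,:,::-1])
E
```

```text
t 9.775 pos [ 0.618  -0.1233  0.0253] a -2.94 tilt [ 0.002 -0.001] q [ 0.03  0.8   0.22  1.66 -0.24  0.71  0.32] F [-0.2  0.7 -3.3] open 0.0416
rotvec now [ 0.002  0.001 -0.001]
shift in current axes [ 0.0009 -0.0019  0.0169] | in goal axes [ 0.0009 -0.0018  0.0169]
```

View pics/p5.png

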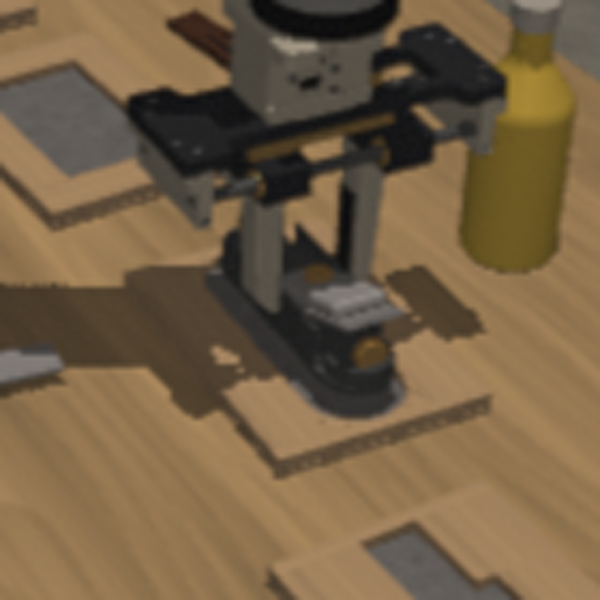

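The plane hovers inside the slot outline, with felt showing evenly at the near end at (395,390). I'll lower it gently.

The manual's scale: shifts go in shares of 62.5 mm and turns go in units of 0.05 rad. Converting my numbers, 0.006 m is 0.096, 0.005 m is 0.08.

Call:
{"fn": "step_hand", "kwargs": {
  "offsets": [
    [[0.0144,-0.0288,0.096,0,0,0],[0,0,0.08,0,0,0],[0,0,0.032,0,0,0],[0,0,0.024,0,0,0],[0,0,0,0,0,0],[0,0,0,0,0,0]]
  ]
}}

```text
t: 10.58
tcp_pos: [0.6155, -0.1221, 0.0099]
orientation: [0.0, 0.725, 0.689, 0.0]
ft_force: [-0.2, 0.3, -4.6]
opening: 0.0412
grasp_force: 40.0
```

Call:
{"fn": "step_hand", "kwargs": {
  "offsets": [
    [[0,0,0.016,0,0,0],[0,0,0.016,0,0,0],[0,0,0,0,0,0]]
  ]
}}

```text
t: 10.95
tcp_pos: [0.6155, -0.1221, 0.0085]
orientation: [0.0, 0.725, 0.689, 0.0]
ft_force: [-1.2, -0.5, 0.2]
opening: 0.0416
grasp_force: 40.0
```

Contact at reading 0.0085, as expected. I'll release and go to the shave.

To row units: -0.05 m is -0.8, -0.03 m is -0.48.

Call:
{"fn": "step_hand", "kwargs": {
  "offsets": [
    [[0,0,0,0,0,0],[0,0,0,0,0,0],[0,0,0,0,0,0],[0,0,0,0,0,0],[0,0,-0.48,0,0,0],[0,0,-0.8,0,0,0],[0,0,-0.32,0,0,0],[0,0,0,0,0,0]]
  ],
  "jaw": 0.093
}}

```text
t: 11.95
tcp_pos: [0.6167, -0.1224, 0.1097]
orientation: [0.002, 0.725, 0.689, 0.001]
ft_force: [-0.1, -0.1, 0.2]
opening: 0.0929
grasp_force: 0.0
```

```bash
python3 go.py .418 .3625 .1 -5.1
```

```text
t 11.95 pos [ 0.6167 -0.1224  0.1097] a -2.92 tilt [ 0.004 -0.001] q [ 0.01  0.69  0.26  1.61 -0.21  0.87  0.3 ] F [-0.1 -0.1  0.2] open 0.0929
rotvec now [0.004 0.001 0.038]
shift in current axes [ 0.4742 -0.2231  0.0085] | in goal axes [ 0.4653 -0.241   0.0097]
```

To row units: 0.0527 m is 0.8432, -0.0248 m is -0.3968, 0.038 rad is 0.76.

Call:
{"fn": "step_hand", "kwargs": {
  "offsets": [
    [[0.8432,-0.3968,0,0,0,0],[0.8432,-0.3968,0,0,0,0],[0.8432,-0.3968,0,0,0,0],[0.8432,-0.3968,0,0,0,0],[0.8432,-0.3968,0,0,0,0],[0.8432,-0.3968,0,0,0,0],[0.8432,-0.3968,0,0,0,0],[0.8432,-0.3968,0,0,0,0],[0.8416,-0.3952,0,0,0,0.76],[0,0,0,0,0,0]]
  ]
}}

```text
t: 13.2
tcp_pos: [0.4118, 0.3689, 0.1057]
orientation: [-0.002, 0.734, 0.679, -0.001]
ft_force: [-0.1, -0.6, -1.1]
opening: 0.0928
grasp_force: 0.0
```

Call:
{"fn": "step_hand", "kwargs": {
  "offsets": [
    [[0,0,0,0,0,0],[0,0,0,0,0,0]]
  ]
}}

```text
t: 13.45
tcp_pos: [0.4176, 0.3606, 0.1074]
orientation: [0.001, 0.739, 0.674, -0.001]
ft_force: [-0.4, -0.7, -0.5]
opening: 0.093
grasp_force: 0.0
```

```bash
python3 go.py .418 .3625 .0024 -5.1
```

```text
t 13.45 pos [0.4176 0.3606 0.1074] a -5.3 tilt [-0.    -0.002] q [-0.96  0.6   0.32  1.83 -0.26  0.76 -0.59] F [-0.4 -0.7 -0.5] open 0.093
rotvec now [-0.     0.002 -0.003]
shift in current axes [0.0021 0.0002 0.105 ] | in goal axes [0.0019 0.0002 0.105 ]
```

Call:
{"fn": "step_hand", "kwargs": {
  "offsets": [
    [[0.032,0,0.8,0,0,0],[0,0,0.56,0,0,0],[0,0,0.24,0,0,0],[0,0,0.064,0,0,0],[0,0,0,0,0,0],[0,0,0,0,0,0]]
  ]
}}

```text
t: 14.2
tcp_pos: [0.4177, 0.3655, 0.0051]
orientation: [-0.0, 0.738, 0.675, 0.001]
ft_force: [0.8, 0.2, 0.7]
opening: 0.0927
grasp_force: 0.0
```

```bash
python3 go.py .418 .3625 .0024 -5.1
```

```text
t 14.2 pos [0.4177 0.3655 0.0051] a -5.1 tilt [0.002 0.002] q [-0.91  0.75  0.24  1.89 -0.33  0.53 -0.53] F [0.8 0.2 0.7] open 0.0927
rotvec now [ 0.002 -0.002 -0.   ]
shift in current axes [-0.003   0.0005  0.0027] | in goal axes [-0.003   0.0006  0.0027]
```

Call:
{"fn": "step_hand", "kwargs": {
  "offsets": [
    [[0,0,0,0,0,0],[0,0,0,0,0,0],[0,0,0,0,0,0],[0,0,0,0,0,0],[0,0,0,0,0,0],[0,0,0,0,0,0],[0,0,0,0,0,0],[0,0,0,0,0,0]]
  ],
  "jaw": 0.03,
  "clamp_n": 30
}}

```text
t: 15.2
tcp_pos: [0.4175, 0.365, 0.0039]
orientation: [0.0, 0.738, 0.675, 0.0]
ft_force: [1.4, -0.7, -0.4]
opening: 0.04
grasp_force: 30.0
```

Call:
{"fn": "step_hand", "kwargs": {
  "offsets": [
    [[0,0,-0.16,0,0,0],[0,0,-0.48,0,0,0],[0,0,-0.64,0,0,0],[0,0,0,0,0,0]]
  ]
}}

```text
t: 15.7
tcp_pos: [0.4181, 0.3662, 0.0865]
orientation: [-0.0, 0.738, 0.675, 0.003]
ft_force: [-0.5, -1.4, -3.0]
opening: 0.0394
grasp_force: 30.0
```

```bash
python3 go.py .5676 -.364 .08 1.2
```

```text
t 15.7 pos [0.4181 0.3662 0.0865] a -5.08 tilt [0.004 0.004] q [-0.96  0.63  0.31  1.84 -0.28  0.71 -0.58] F [-0.5 -1.4 -3. ] open 0.0394
rotvec now [ 0.004 -0.004 -0.11 ]
shift in current axes [-0.7141  0.2136  0.0042] | in goal axes [-0.7332  0.1342  0.0065]
```

To row units: -0.0593 m is -0.9488, 0.0178 m is 0.2848.

Call:
{"fn": "step_hand", "kwargs": {
  "offsets": [
    [[-0.9488,0.2848,0,0,0,0],[-0.9488,0.2848,0,0,0,0],[-0.9488,0.2848,0,0,0,0],[-0.9488,0.2848,0,0,0,0],[-0.9488,0.2848,0,0,0,0],[-0.9488,0.2848,0,0,0,0],[-0.9488,0.2848,0,0,0,0],[-0.9488,0.2848,0,0,0,0],[-0.9488,0.2848,0,0,0,0],[-0.9488,0.2848,0,0,0,0]]
  ]
}}

```text
t: 16.95
tcp_pos: [0.5403, -0.2423, 0.082]
orientation: [-0.002, 0.738, 0.675, -0.0]
ft_force: [1.4, 0.2, -2.8]
opening: 0.04
grasp_force: 30.0
```

Call:
{"fn": "step_hand", "kwargs": {
  "offsets": [
    [[-0.9488,0.2848,0,0,0,0],[-0.9488,0.2848,0,0,0,-2.2],[0,0,0,0,0,0],[0,0,0,0,0,0]]
  ]
}}

```text
t: 17.45
tcp_pos: [0.5649, -0.3613, 0.0814]
orientation: [-0.003, 0.7, 0.714, 0.0]
ft_force: [0.1, 1.1, -3.8]
opening: 0.0397
grasp_force: 30.0
```

```bash
python3 go.py .5676 -.3615 .012 1.2
```

```text
t 17.45 pos [ 0.5649 -0.3613  0.0814] a 1.15 tilt [-0.004  0.004] q [ 0.44  0.78  0.17  1.49 -0.16  0.9   0.69] F [ 0.1  1.1 -3.8] open 0.0397
rotvec now [-0.004 -0.004 -0.001]
shift in current axes [-0.0006  0.0029  0.0694] | in goal axes [-0.0003  0.0027  0.0694]
```

Call:
{"fn": "step_hand", "kwargs": {
  "offsets": [
    [[0,0.032,0.56,0,0,0],[0,0,0.32,0,0,0],[0,0,0,0,0,0],[0,0,0,0,0,0]]
  ]
}}

```text
t: 17.95
tcp_pos: [0.5691, -0.3627, 0.0296]
orientation: [0.001, 0.699, 0.715, 0.0]
ft_force: [-0.3, -1.1, -4.0]
opening: 0.0399
grasp_force: 30.0
```

```bash
python3 go.py .5676 -.3615 .010 1.2;  python3 - <<'E'
from h import *
s=r.get_image("side")
cv2.imwrite("pics/p6.png",cv2.resize(s[250:390,330:470],(600,600),interpolation=cv2.INTER_CUBIC)[:,:,::-1])
E
```

```text
t 17.95 pos [ 0.5691 -0.3627  0.0296] a 1.24 tilt [ 0.001 -0.001] q [ 0.45  0.84  0.16  1.51 -0.17  0.8   0.69] F [-0.3 -1.1 -4. ] open 0.0399
rotvec now [0.001 0.001 0.001]
shift in current axes [ 0.0013 -0.0015  0.0196] | in goal axes [ 0.0013 -0.0015  0.0196]
```

View pics/p6.png

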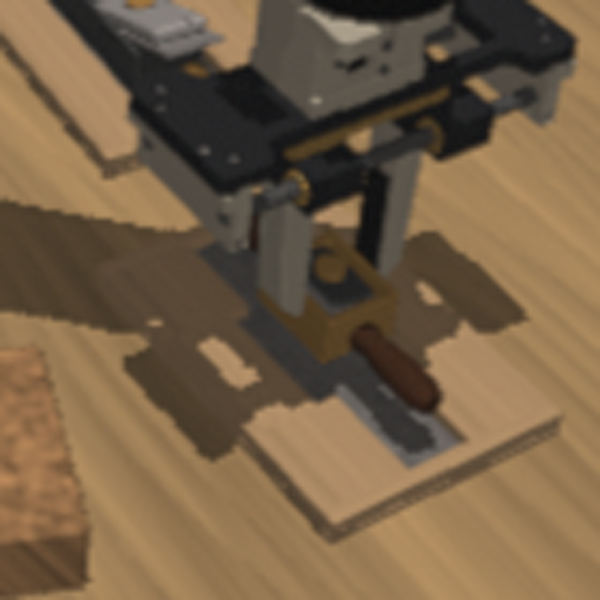

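The shave hovers over the cross. Its handle shadow is inside the slot, near (405,430).

To row units: 0.008 m is 0.128, 0.006 m is 0.096.

Call:
{"fn": "step_hand", "kwargs": {
  "offsets": [
    [[0.0208,-0.0192,0.128,0,0,0],[0,0,0.096,0,0,0],[0,0,0.032,0,0,0],[0,0,0.024,0,0,0],[0,0,0.016,0,0,0],[0,0,0,0,0,0],[0,0,0,0,0,0]]
  ]
}}

```text
t: 18.88
tcp_pos: [0.5673, -0.3616, 0.0105]
orientation: [0.0, 0.7, 0.714, -0.0]
ft_force: [0.3, -0.2, -2.6]
opening: 0.0395
grasp_force: 30.0
```

Call:
{"fn": "step_hand", "kwargs": {
  "offsets": [
    [[0,0,0.016,0,0,0],[0,0,0.016,0,0,0],[0,0,0,0,0,0]]
  ]
}}

```text
t: 19.25
tcp_pos: [0.5674, -0.3617, 0.0099]
orientation: [0.0, 0.7, 0.715, 0.0]
ft_force: [-1.3, 1.3, 4.4]
opening: 0.0397
grasp_force: 30.0
```

To row units: -0.05 m is -0.8, -0.03 m is -0.48.

Call:
{"fn": "step_hand", "kwargs": {
  "offsets": [
    [[0,0,0,0,0,0],[0,0,0,0,0,0],[0,0,0,0,0,0],[0,0,0,0,0,0],[0,0,-0.48,0,0,0],[0,0,-0.8,0,0,0],[0,0,-0.16,0,0,0],[0,0,0,0,0,0]]
  ],
  "jaw": 0.093
}}

```text
t: 20.25
tcp_pos: [0.5674, -0.3616, 0.0988]
orientation: [0.0, 0.7, 0.715, 0.0]
ft_force: [-0.5, 0.1, -0.0]
opening: 0.0934
grasp_force: 0.0
```

```bash
python3 go.py .3965 -.1047 .09 -6.4
```

```text
t 20.25 pos [ 0.5674 -0.3616  0.0988] a 1.21 tilt [ 0.001 -0.   ] q [ 0.44  0.76  0.18  1.47 -0.15  0.92  0.68] F [-0.5  0.1 -0. ] open 0.0934
rotvec now [0.001 0.    0.133]
shift in current axes [ 0.2605 -0.1654  0.0085] | in goal axes [ 0.2363 -0.1984  0.0088]
```

To row units: 0.052 m is 0.832, -0.033 m is -0.528, 0.133 rad is 2.66.

Call:
{"fn": "step_hand", "kwargs": {
  "offsets": [
    [[0.832,-0.528,0,0,0,0],[0.832,-0.528,0,0,0,0],[0.832,-0.528,0,0,0,0],[0.832,-0.528,0,0,0,0],[0.832,-0.528,0,0,0,0],[0,0,0,0,0,2.66],[0,0,0,0,0,0],[0,0,0,0,0,0]]
  ]
}}

```text
t: 21.25
tcp_pos: [0.3968, -0.1056, 0.0978]
orientation: [-0.0, 0.745, 0.667, -0.001]
ft_force: [0.1, -0.3, 0.7]
opening: 0.0929
grasp_force: 0.0
```

```bash
python3 go.py .3965 -.1047 0 -6.4
```

```text
t 21.25 pos [ 0.3968 -0.1056  0.0978] a -6.35 tilt [-0.001 -0.   ] q [ 0.04  0.44  0.23  2.21 -0.2   0.52  0.31] F [ 0.1 -0.3  0.7] open 0.0929
rotvec now [-0.001  0.001  0.001]
shift in current axes [ 0.0009 -0.0003  0.0978] | in goal axes [ 0.0008 -0.0004  0.0978]
```

Call:
{"fn": "step_hand", "kwargs": {
  "offsets": [
    [[0.0144,0,0.64,0,0,0],[0,0,0.48,0,0,0],[0,0,0.192,0,0,0],[0,0,0,0,0,0],[0,0,0,0,0,0]]
  ]
}}

```text
t: 21.88
tcp_pos: [0.3975, -0.1046, 0.017]
orientation: [0.001, 0.746, 0.666, 0.0]
ft_force: [0.1, 0.6, 0.4]
opening: 0.0929
grasp_force: 0.0
```

```bash
python3 go.py .3965 -.1047 0 -6.4
```

```text
t 21.875 pos [ 0.3975 -0.1046  0.017 ] a -6.43 tilt [ 0.001 -0.   ] q [ 0.11  0.61  0.13  2.27 -0.28  0.27  0.38] F [0.1 0.6 0.4] open 0.0929
rotvec now [ 0.001  0.    -0.   ]
shift in current axes [-0.0003 -0.001   0.017 ] | in goal axes [-0.0003 -0.001   0.017 ]
```

To row units: 0.01 m is 0.16, 0.006 m is 0.096.

Call:
{"fn": "step_hand", "kwargs": {
  "offsets": [
    [[0,-0.016,0.16,0,0,0],[0,0,0.096,0,0,0],[0,0,0,0,0,0],[0,0,0,0,0,0]]
  ]
}}

```text
t: 22.38
tcp_pos: [0.3959, -0.1041, 0.0004]
orientation: [-0.0, 0.746, 0.666, -0.0]
ft_force: [0.1, -0.3, -0.0]
opening: 0.093
grasp_force: 0.0
```

```bash
python3 go.py .3965 -.1047 0 -6.4
```

```text
t 22.375 pos [ 0.3959 -0.1041  0.0004] a -6.41 tilt [-0. -0.] q [ 0.13  0.64  0.11  2.29 -0.29  0.22  0.38] F [ 0.1 -0.3 -0. ] open 0.093
rotvec now [-0.  0. -0.]
shift in current axes [-0.0006  0.0007  0.0004] | in goal axes [-0.0006  0.0007  0.0004]
```

Call:
{"fn": "step_hand", "kwargs": {
  "offsets": [
    [[0,0,0,0,0,0],[0,0,0,0,0,0],[0,0,0,0,0,0],[0,0,0,0,0,0],[0,0,0,0,0,0],[0,0,0,0,0,0],[0,0,0,0,0,0],[0,0,0,0,0,0],[0,0,0,0,0,0]]
  ],
  "jaw": 0.012,
  "clamp_n": 25
}}

```text
t: 23.5
tcp_pos: [0.3961, -0.1041, 0.0004]
orientation: [0.0, 0.746, 0.666, 0.0]
ft_force: [-0.3, -0.3, 0.2]
opening: 0.0235
grasp_force: 24.9
```

Call:
{"fn": "step_hand", "kwargs": {
  "offsets": [
    [[0,0,-0.16,0,0,0],[0,0,-0.48,0,0,0],[0,0,-0.64,0,0,0],[0,0,0,0,0,0]]
  ]
}}

```text
t: 24.0
tcp_pos: [0.3974, -0.1044, 0.0827]
orientation: [0.002, 0.745, 0.667, 0.002]
ft_force: [-0.8, 0.0, -1.5]
opening: 0.0232
grasp_force: 24.9
```

```bash
python3 go.py .553 .3644 .08 0.2
```

```text
t 24.0 pos [ 0.3974 -0.1044  0.0827] a -6.4 tilt [ 0.006 -0.001] q [ 0.04  0.47  0.23  2.23 -0.23  0.46  0.34] F [-0.8  0.  -1.5] open 0.0232
rotvec now [ 0.006  0.001 -0.115]
shift in current axes [0.4832 0.1023 0.0031] | in goal axes [0.4682 0.1573 0.0027]
```

Call:
{"fn": "step_hand", "kwargs": {
  "offsets": [
    [[0.9664,0.2048,0,0,0,0],[0.9664,0.2048,0,0,0,0],[0.9664,0.2048,0,0,0,0],[0.9664,0.2048,0,0,0,0],[0.9664,0.2048,0,0,0,0],[0.9664,0.2048,0,0,0,0],[0.9664,0.2048,0,0,0,0],[0.9664,0.2048,0,0,0,-2.3],[0,0,0,0,0,0],[0,0,0,0,0,0]]
  ]
}}

```text
t: 25.25
tcp_pos: [0.5505, 0.363, 0.0786]
orientation: [0.0, 0.706, 0.708, -0.002]
ft_force: [1.0, -0.7, -1.3]
opening: 0.0239
grasp_force: 24.9
```

```bash
python3 go.py .553 .3644 .025 0.2
```

```text
t 25.25 pos [0.5505 0.363  0.0786] a 0.13 tilt [-0.003 -0.003] q [-0.78  0.78  0.29  1.53 -0.27  0.88 -0.39] F [ 1.  -0.7 -1.3] open 0.0239
rotvec now [-0.003  0.003 -0.001]
shift in current axes [0.0015 0.0027 0.0535] | in goal axes [0.0014 0.0025 0.0536]
```

To row units: 0.035 m is 0.56, 0.018 m is 0.288.

Call:
{"fn": "step_hand", "kwargs": {
  "offsets": [
    [[0.024,0.04,0.56,0,0,0],[0,0,0.288,0,0,0],[0,0,0,0,0,0],[0,0,0,0,0,0]]
  ]
}}

```text
t: 25.75
tcp_pos: [0.5548, 0.3659, 0.0282]
orientation: [0.0, 0.706, 0.708, 0.001]
ft_force: [0.3, 0.2, -1.1]
opening: 0.0236
grasp_force: 24.9
```

```bash
python3 go.py .553 .3644 .0064 0.2;  python3 - <<'E'
from h import *
s=r.get_image("side");t=r.get_image("top")
f=lambda i:cv2.resize(i,(400,400),interpolation=cv2.INTER_CUBIC)
cv2.imwrite("pics/p7.png",np.hstack([f(s[115:215,215:315]),f(t[200:300,115:215])])[:,:,::-1])
E
```

```text
t 25.75 pos [0.5548 0.3659 0.0282] a 0.12 tilt [0.001 0.   ] q [-0.77  0.84  0.27  1.55 -0.29  0.79 -0.38] F [ 0.3  0.2 -1.1] open 0.0236
rotvec now [ 0.001 -0.    -0.001]
shift in current axes [-0.0015 -0.0018  0.0218] | in goal axes [-0.0014 -0.0018  0.0218]
```

View pics/p7.png

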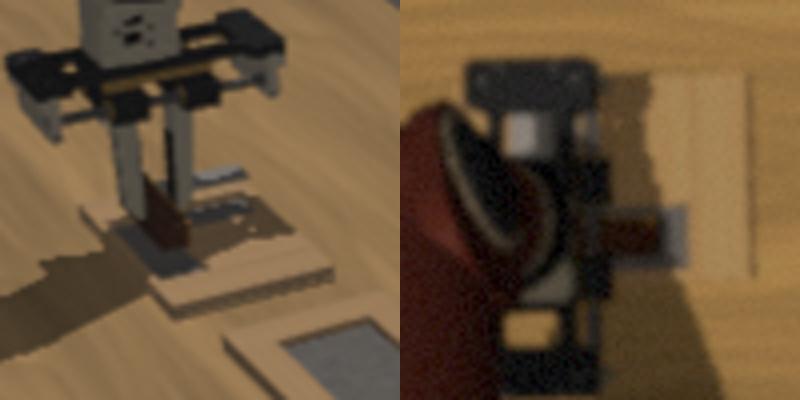

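The stock (600–660, 218–253 in the right panel) hangs within the stock slot (rows 208–268). The remaining offset is under 2 mm, and the next move corrects it while lowering.

To row units: -0.0015 m is -0.024, 0.0015 m is 0.024.

Call:
{"fn": "step_hand", "kwargs": {
  "offsets": [
    [[-0.024,-0.0256,0.16,0,0,0],[0,0,0.096,0,0,0],[0,0,0.032,0,0,0],[0,0,0.024,0,0,0],[0,0,0,0,0,0],[0,0,0,0,0,0]]
  ]
}}

```text
t: 26.6
tcp_pos: [0.5526, 0.3648, 0.008]
orientation: [0.0, 0.706, 0.708, 0.0]
ft_force: [-0.1, 0.8, -0.7]
opening: 0.0235
grasp_force: 24.9
```

Call:
{"fn": "step_hand", "kwargs": {
  "offsets": [
    [[0,0,0.024,0,0,0],[0,0,0.016,0,0,0],[0,0,0,0,0,0],[0,0,0,0,0,0]]
  ]
}}

```text
t: 27.1
tcp_pos: [0.5528, 0.3648, 0.0065]
orientation: [-0.0, 0.706, 0.708, 0.0]
ft_force: [-1.2, -0.7, 5.2]
opening: 0.0235
grasp_force: 24.9
```

Call:
{"fn": "step_hand", "kwargs": {
  "offsets": [
    [[0,0,0,0,0,0],[0,0,0,0,0,0],[0,0,0,0,0,0],[0,0,0,0,0,0],[0,0,0,0,0,0],[0,0,-0.48,0,0,0],[0,0,-0.8,0,0,0],[0,0,-0.32,0,0,0],[0,0,0,0,0,0]]
  ],
  "jaw": 0.093
}}

```text
t: 28.22
tcp_pos: [0.5538, 0.3653, 0.1073]
orientation: [0.0, 0.706, 0.708, 0.002]
ft_force: [0.2, -0.1, -0.2]
opening: 0.0932
grasp_force: 0.0
```

```bash
python3 go.py .3938 -.369 .1 -18.6
```

```text
t 28.225 pos [0.5538 0.3653 0.1073] a 0.17 tilt [0.004 0.002] q [-0.79  0.74  0.3   1.5  -0.26  0.93 -0.4 ] F [ 0.2 -0.1 -0.2] open 0.0932
rotvec now [ 0.003 -0.003  0.328]
shift in current axes [-0.7338 -0.1622  0.005 ] | in goal axes [-0.7469  0.0826  0.0073]
```

To row units: -0.0565 m is -0.904, -0.0125 m is -0.2.

Call:
{"fn": "step_hand", "kwargs": {
  "offsets": [
    [[-0.904,-0.2,0,0,0,0],[-0.904,-0.2,0,0,0,0],[-0.904,-0.2,0,0,0,0],[-0.904,-0.2,0,0,0,0],[-0.904,-0.2,0,0,0,0],[-0.904,-0.2,0,0,0,0],[-0.904,-0.2,0,0,0,0],[-0.904,-0.2,0,0,0,0],[-0.904,-0.2,0,0,0,0],[-0.904,-0.2,0,0,0,0]]
  ]
}}

```text
t: 29.48
tcp_pos: [0.4279, -0.2019, 0.1042]
orientation: [-0.001, 0.706, 0.708, -0.0]
ft_force: [0.7, -0.7, 1.0]
opening: 0.0933
grasp_force: 0.0
```

Call:
{"fn": "step_hand", "kwargs": {
  "offsets": [
    [[-0.904,-0.2,0,0,0,0],[-0.904,-0.2,0,0,0,0],[-0.8928,-0.1952,0,0,0,3.28],[0,0,0,0,0,3.28],[0,0,0,0,0,0],[0,0,0,0,0,0]]
  ]
}}

```text
t: 30.22
tcp_pos: [0.3926, -0.368, 0.1045]
orientation: [-0.001, 0.811, 0.585, 0.0]
ft_force: [-0.4, -0.2, 0.9]
opening: 0.0926
grasp_force: 0.0
```

```bash
python3 go.py .3938 -.369 .004 -18.6
```

```text
t 30.225 pos [ 0.3926 -0.368   0.1045] a -18.37 tilt [-0.001  0.002] q [ 0.5   0.59  0.32  1.87 -0.27  0.73  0.65] F [-0.4 -0.2  0.9] open 0.0926
rotvec now [-0.002 -0.001  0.004]
shift in current axes [-0.0007  0.0016  0.1005] | in goal axes [-0.0005  0.0014  0.1005]
```

To row units: 0.045 m is 0.72, 0.035 m is 0.56, 0.004 rad is 0.08.

Call:
{"fn": "step_hand", "kwargs": {
  "offsets": [
    [[-0.0096,0.0224,0.72,0,0,0.08],[0,0,0.56,0,0,0],[0,0,0.24,0,0,0],[0,0,0.064,0,0,0],[0,0,0,0,0,0],[0,0,0,0,0,0]]
  ]
}}

```text
t: 30.98
tcp_pos: [0.3944, -0.3713, 0.0075]
orientation: [0.001, 0.813, 0.582, 0.0]
ft_force: [-0.3, 0.5, 0.3]
opening: 0.0934
grasp_force: 0.0
```

```bash
python3 go.py .3938 -.369 .004 -18.6
```

```text
t 30.975 pos [ 0.3944 -0.3713  0.0075] a -18.83 tilt [ 0.002 -0.002] q [ 0.56  0.74  0.25  1.93 -0.34  0.51  0.71] F [-0.3  0.5  0.3] open 0.0934
rotvec now [ 0.002  0.001 -0.004]
shift in current axes [ 0.002  -0.0013  0.0035] | in goal axes [ 0.002  -0.0013  0.0035]
```

Call:
{"fn": "step_hand", "kwargs": {
  "offsets": [
    [[0,0,0,0,0,0],[0,0,0,0,0,0],[0,0,0,0,0,0],[0,0,0,0,0,0],[0,0,0,0,0,0],[0,0,0,0,0,0]]
  ],
  "jaw": 0.045,
  "clamp_n": 15
}}

```text
t: 31.72
tcp_pos: [0.3937, -0.3706, 0.0064]
orientation: [0.0, 0.813, 0.582, -0.0]
ft_force: [-0.1, 0.3, 0.8]
opening: 0.0579
grasp_force: 15.0
```

Call:
{"fn": "step_hand", "kwargs": {
  "offsets": [
    [[0,0,-0.16,0,0,0],[0,0,-0.48,0,0,0],[0,0,-0.64,0,0,0],[0,0,0,0,0,0]]
  ]
}}

```text
t: 32.22
tcp_pos: [0.3952, -0.3725, 0.0896]
orientation: [0.003, 0.813, 0.582, 0.001]
ft_force: [-0.0, -0.6, -1.3]
opening: 0.0578
grasp_force: 15.0
```

```bash
python3 go.py .6091 .1376 .08 2.1
```

```text
t 32.225 pos [ 0.3952 -0.3725  0.0896] a -18.86 tilt [ 0.005 -0.005] q [ 0.51  0.61  0.32  1.88 -0.28  0.69  0.66] F [-0.  -0.6 -1.3] open 0.0578
rotvec now [ 0.006  0.004 -0.366]
shift in current axes [0.5519 0.0375 0.0082] | in goal axes [0.5019 0.2324 0.0096]
```

Call:
{"fn": "step_hand", "kwargs": {
  "offsets": [
    [[0.9792,0.0672,0,0,0,0],[0.9792,0.0672,0,0,0,0],[0.9792,0.0672,0,0,0,0],[0.9792,0.0672,0,0,0,0],[0.9792,0.0672,0,0,0,0],[0.9792,0.0672,0,0,0,0],[0.9792,0.0672,0,0,0,0],[0.9792,0.0672,0,0,0,0],[0.9792,0.0672,0,0,0,-3.66],[0,0,0,0,0,-3.66]]
  ]
}}

```text
t: 33.48
tcp_pos: [0.6071, 0.1474, 0.0845]
orientation: [-0.002, 0.688, 0.726, 0.001]
ft_force: [-0.5, -1.6, -1.5]
opening: 0.0577
grasp_force: 15.0
```

Call:
{"fn": "step_hand", "kwargs": {
  "offsets": [
    [[0,0,0,0,0,0],[0,0,0,0,0,0]]
  ]
}}

```text
t: 33.72
tcp_pos: [0.6068, 0.1367, 0.0859]
orientation: [-0.0, 0.696, 0.718, -0.001]
ft_force: [-0.2, 0.2, -0.7]
opening: 0.0577
grasp_force: 15.0
```

```bash
python3 go.py .609 .136 .03 2.1
```

```text
t 33.725 pos [0.6068 0.1367 0.0859] a 1.84 tilt [-0.001 -0.001] q [-0.43  0.72  0.3   1.64 -0.26  0.82  0.01] F [-0.2  0.2 -0.7] open 0.0577
rotvec now [-0.001  0.001 -0.005]
shift in current axes [-0.0007  0.0022  0.0559] | in goal axes [-0.0008  0.0022  0.0559]
```

To row units: 0.04 m is 0.64, 0.016 m is 0.256, -0.005 rad is -0.1.

Call:
{"fn": "step_hand", "kwargs": {
  "offsets": [
    [[0,0.024,0.64,0,0,-0.1],[0,0,0.256,0,0,0],[0,0,0,0,0,0],[0,0,0,0,0,0]]
  ]
}}

```text
t: 34.22
tcp_pos: [0.6098, 0.1382, 0.0314]
orientation: [0.001, 0.692, 0.721, 0.001]
ft_force: [-0.6, 0.2, -1.0]
opening: 0.0578
grasp_force: 15.0
```

```bash
python3 go.py .609 .136 .0124 2.1;  python3 - <<'E'
from h import *
s=r.get_image("side");t=r.get_image("top")
f=lambda i:cv2.resize(i,(400,400),interpolation=cv2.INTER_CUBIC)
cv2.imwrite("pics/p8.png",np.hstack([f(s[145:245,255:355]),f(t[190:290,210:310])])[:,:,::-1])
E
```

```text
t 34.225 pos [0.6098 0.1382 0.0314] a 2.36 tilt [0.002 0.   ] q [-0.42  0.79  0.27  1.67 -0.29  0.72  0.04] F [-0.6  0.2 -1. ] open 0.0578
rotvec now [ 0.002 -0.     0.004]
shift in current axes [-0.0022 -0.0009  0.019 ] | in goal axes [-0.0022 -0.0009  0.019 ]
```

View pics/p8.png

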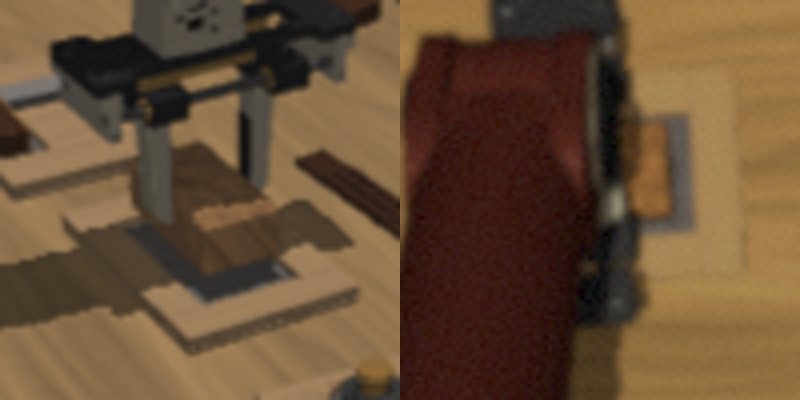

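The cork block hangs inside its cut-out. In the right panel its end is at x=668 and the slot end at 690, with even side margins. I'll lower it.

To row units: -0.0015 m is -0.024, 0.0015 m is 0.024.

Call:
{"fn": "step_hand", "kwargs": {
  "offsets": [
    [[-0.024,-0.0128,0.128,0,0,0],[0,0,0.096,0,0,0],[0,0,0.04,0,0,0],[0,0,0.024,0,0,0],[0,0,0,0,0,0],[0,0,0,0,0,0]]
  ]
}}

```text
t: 35.08
tcp_pos: [0.6083, 0.137, 0.0125]
orientation: [0.0, 0.692, 0.722, 0.0]
ft_force: [-0.8, -0.6, 1.3]
opening: 0.0578
grasp_force: 15.0
```

Call:
{"fn": "step_hand", "kwargs": {
  "offsets": [
    [[0,0,0.016,0,0,0],[0,0,0.016,0,0,0],[0,0,0,0,0,0],[0,0,0,0,0,0]]
  ]
}}

```text
t: 35.58
tcp_pos: [0.6083, 0.137, 0.0124]
orientation: [-0.0, 0.692, 0.722, 0.0]
ft_force: [-3.3, -0.7, 11.4]
opening: 0.0582
grasp_force: 15.0
```

Contact. I'll release, rise, back away and check the end state from both views.

Call:
{"fn": "step_hand", "kwargs": {
  "offsets": [
    [[0,0,-0.016,0,0,0],[0,0,0,0,0,0],[0,0,0,0,0,0],[0,0,0,0,0,0],[0,0,-0.48,0,0,0],[0,0,-0.8,0,0,0],[0,0,-0.8,0,0,0],[0,-0.88,-0.32,0,0,0],[0,-0.88,-0.32,0,0,0],[0,-0.72,0,0,0,0]]
  ],
  "jaw": 0.093
}}

```text
t: 36.83
tcp_pos: [0.4523, 0.1305, 0.1827]
orientation: [0.0, 0.692, 0.722, 0.001]
ft_force: [0.5, 0.6, -0.1]
opening: 0.093
grasp_force: 0.0
```

Call:
{"fn": "step_hand", "kwargs": {
  "offsets": [
    [[0.96,0,0,0,0,0],[0.96,0,0,0,0,0],[0.96,0,0,0,0,0],[0.96,0,0,0,0,0],[0,0,0,0,0,0],[0,0,0,0,0,0]]
  ]
}}

```text
t: 37.58
tcp_pos: [0.4432, 0.3693, 0.181]
orientation: [0.0, 0.692, 0.722, -0.001]
ft_force: [-0.1, -0.7, 0.4]
opening: 0.0931
grasp_force: 0.0
```

```bash
python3 - <<'E'
from h import *
s=r.get_image("side");t=r.get_image("top")
a=cv2.resize(t[150:285,120:510],(800,277),interpolation=cv2.INTER_CUBIC);b=cv2.resize(s[150:375,225:465],(341,320),interpolation=cv2.INTER_CUBIC)
b=cv2.copyMakeBorder(b,0,0,0,800-341,cv2.BORDER_CONSTANT)
cv2.imwrite("pics/end.png",np.vstack([a,b])[:,:,::-1])
E
```

```text
(no output)
```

View pics/end.png

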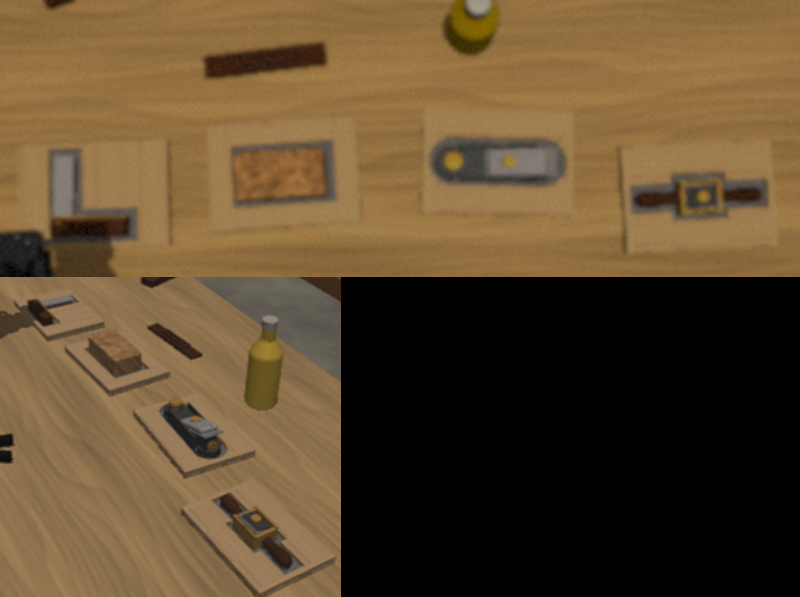

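All four tools sit inside their matching cut-outs with felt showing around them. The glue bottle at (470,20) and the bridge at (265,60) have not moved.

```bash
python3 -c "
from cell import r
print(r.sign_off())"
```

```text
the job is handed in; nothing more can be done
None
```

The block plane, spokeshave, try square and cork sanding block each lie flat, right side up, in their own trays. The glue bottle and bridge were not touched, and the job was handed in at about 38 s of the 102 s allowed.

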